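Stand a phone on the test dock and switch it to test

ROBOT

A 7-joint arm with a two-finger parallel gripper is mounted at the origin on the work surface. World frame = base frame: x ahead of the robot, y to its left, z up, the work surface at z = 0. Lengths are in m, angles in rad, forces in N, time in s.
With the tool pointing down it reaches from about 0.425 to 0.95 m from the base axis. Payload 4.7 kg.
Tool frame: the origin (TCP) lies at the very end of the fingers, on their centre line; the grasp point (between the pads) lies 19 mm behind it; z points along the fingers, y is the line along which they close (so a half turn about z gives the same grasp; the last joint's range is limited). The gripper opens to 85 mm and grips with 20 to 120 N. Pads are 22 mm wide; open, the fingers measure 114 mm over their backs; the gripper's body (76 mm by 85 mm) begins 54 mm behind the grasp point. The pads swing forward as they close: fully open they stand 13 mm farther back than shut.
Start: joints at [-1.319, 0.469, -0.049, 1.532, 0.024, 1.141, -0.082], TCP at [0.187, 0.649, 0.231] pointing down, gripper open.
Joint ranges: [-2.59, 2.59], [-0.33, 1.99], [-1.39, 1.29], [0.1, 2.45], [-1.04, 4.18], [0.21, 1.99], [-2.66, 2.66]. Speed limits (rad/s): [2.57, 2.57, 3.14, 3.14, 3.14, 3.14, 3.14].

INTERFACE

Orientations are given as a unit quaternion [w, x, y, z].
In Python, from station import ctrl, get_image, get_calibration gives the robot as it stands.
- The arm moves only by the shell command python3 -m handwheel 'ROWS' [FORCE]. ROWS is JSON, a list of rows, each a list of 7 numbers: the shift along the tool's x, y, z in cm, then the turn, a rotation vector about the tool's x, y, z in degrees, then the finger opening in cm, from 0 to 8.54. A call has 1 to 5 rows; each row is the pose to reach, as a shift and turn from the pose commanded when the call began, along the tool's axes at that moment; what a row does not reach only later rows make up. A row lasts 1/12 s, in which the tool goes at most 41.7 mm and 7.16 degrees, less where a joint would pass 70% of its speed; a pose out of reach is approached as far as the arm can. A call with a gripper value outside its range is refused whole. The fingers move at their own pace and stop on an object; FORCE is the grip in N (left out, the last holds). Time passes only in rows, so rows that repeat a pose let the fingers close. It gives the time, the measured TCP pose, the force, the opening and the grip force at its end, in the units of the state.
- ctrl.observe(): the state, without advancing time (a new reading comes with each control period).
- get_image(name): name is "side" or "top"; returns the picture (384x512x3 uint8, blue, green, red); there is no depth.
- get_calibration(name): a dict with "vertical_fov" (degrees; the focal length in pixels is half the picture's height over the tangent of half this angle, whatever the lens; pixels are square), "cx", "cy" (the principal point, pixels), "R" (3x3) and "t" (3): a world point X has camera coordinates R X + t. Camera axes: x right, y down, z forward; pixel columns grow to the right and rows downward; lengths in m; the calibration is good to about 2 mm. A picture is of the moment at which its call begins. get_calibration takes no time and is no camera call.
- ctrl.job_done(): hands the job in; it is judged then, once.
The state is a dict: "clock": time; "joint_positions": joint angles; "qvel": joint speeds; "joint_efforts": joint torques, N m; "ee_pos": TCP position; "orientation": TCP orientation; "wrist_force": force on the tool from outside, world axes, zero at the start; "moment": the same for the moment, N m; "opening": finger opening in m; "gripper_force": force on a finger pad.
Only numpy, scipy, OpenCV 4.12 (cv2) and the standard library are available. Lean on these libraries where they do the work, as an engineer would, in place of code of your own. Each camera call takes 0.05 s, during which the arm holds its last target. There are 200 camera calls.

TASK

Pick up the blue phone and lay it gently, screen up, on the test dock's narrow sloping rail, centred and straight along it, with its white (port) end down and pushed gently but fully home against the two orange stops so that the brass contact between them is pressed in, and let go. Then turn the red selector knob clockwise until it clicks over into its test position and stays there by itself. Leave the power bank, screwdriver and bottle alone.

Things in the scene. Friction and masses are not known exactly. Their poses are not given: they have to be found in the camera images.
- phone_mid (a point): centre of the blue phone, 140 x 62 x 11 mm, 0.13 to 0.27 kg. It starts screen up on one of two wooden blocks (either one), its length pointing roughly away from the robot, port end nearer. x runs along the 140 mm length, away from the port end; y across the 62 mm width; z out of the black screen
- phone_port (a point): middle of the phone's port end face (the end with the white band and round black button), 70 mm from the centre
- cradle: the dock's narrow rail, 155 mm long, 30 wide, 10 thick, rising away from the robot at 25 degrees. Origin: on its top face, mid-width, near its lower end. x runs up the slope, y across, z square out of the top face. Two orange stops, 9 mm tall, 5 to 15 mm each side of the middle, are clamped with their faces anywhere from x 0 to 45 mm (not measured: see or feel for them). Rubber top: the phone does not slide by itself
- contact (a joint): travel in m of the brass test contact between the stops: 0 = sticking out 4 mm beyond their faces (start), 0.004 = pressed flush by a phone fully home against the stops (its centre then 70 mm above the stop faces). Its spring is very soft (under 0.5 N)
- selector_grip (a point): grip point of the red selector knob, on its upright axis, 91 mm above the table, 6 mm under the knob's top. The knob is a bar 50 x 14 mm, 28 mm high, on a black disc of 27 mm radius on the dock's grey 80 x 80 mm box (60 mm high), left of the rail. x runs along the bar, y across its 14 mm width, z up; they turn with the knob
- selector (a joint): angle of the knob in rad: 0 = load (start), 1.2 = test (end stop), growing clockwise seen from above. A spring detent resists with up to about 0.2 N m: let go before about 0.6 it springs back, let go at 0.8 or more it snaps on to test by itself
- dock: the test dock, fixed: 12 mm thick steel base plate, rail, selector box. Origin: on the table under the middle of the rail; x points the way the rail rises, z up. The rail's top face is 62 mm above the table at its origin and 127 mm at its upper end; it stands on 24 mm wide posts, and within 85 mm of its centre line there is only the base plate below
- block_a: wooden rest block, 110 x 34 x 40 mm high, fixed; origin at the middle of its underside, x along its 110 mm
- block_b: second wooden rest block, the same size, fixed
- power_bank: grey power bank, 130 x 60 x 16 mm, loose on the other block (underside centre); leave it alone
- screwdriver: yellow-handled screwdriver lying beyond the blocks; leave it alone
- cleaner: cleaner bottle, 60 mm across, 150 mm high, standing to the left of the dock; leave it alone
Things that resemble listed ones, but are neither listed nor needed, are in the scene too. What is shaped like the part that bears phone_mid but green is not meant.

How it is judged:
On the way, in this order (a step that is already met when the one before it is completed fails the run):
1. the phone lies on the rail, port end home against the stops, centred, straight, and let go (value of joint contact above 0.0025 m and y of phone_mid in the frame of cradle between -0.007 and 0.007 m and z of phone_mid in the frame of cradle between 0.002 and 0.009 m and angle between the z axis of phone_mid and the z axis of cradle, either way round below 0.07 rad and angle between the x axis of phone_mid and the x axis of cradle, either way round below 0.09 rad and x of phone_port in the frame of cradle below 0.06 m and angle between phone_mid's own z axis and vertical below 0.6 rad and contact force between phone and the fingers below 0.1 N and linear speed of phone below 0.01 m/s), for 0.3 s.
2. the selector has clicked over into the test position (value of joint selector above 0.95 rad), for 0.2 s.
At the end, for the whole second after the job is handed in: The phone rests on the sloping rail, released, screen up, port end down against the stops (contact pressed in over 2.5 of its 4 mm), within 7 mm of the centre line, 5 degrees of straight and 4 degrees of flat on it; the selector stays past 0.95 rad (test) (all of step 1 and value of joint selector above 0.95 rad and angular speed of phone below 0.1 rad/s); the robot touches nothing.
It fails at once if the grey power bank is disturbed (moved more than 20 mm) (distance of power_bank from where it was at the start of the episode above 0.02 m).
It fails at once if the screwdriver is disturbed (moved more than 20 mm) (distance of screwdriver from where it was at the start of the episode above 0.02 m).
It fails at once if the cleaner bottle is disturbed (moved more than 20 mm) (distance of cleaner from where it was at the start of the episode above 0.02 m).
It fails at once if the phone is forced or banged against the dock (more than 35 N) (contact force between phone and dock above 35 N).
It also fails if it takes over 64 s, if anything falls off the work surface, if the arm or the gripper's body presses on something with over 40 N, if the wrist force passes 120 N, or if a joint passes its speed limit or range.

## Working session

There is one attempt and no reset: what is moved stays moved. The work goes in short steps, Python scripts to look and compute and a shell command to move; the robot and the scene stay as the last step left them, time stands still between calls to the robot, and variables do not carry over. Pictures are saved under pics/ and viewed, at most 10 in all, crops included, and the job is handed in when it is done.

```bash
ls; mkdir -p pics
python3 - <<'E'
from station import ctrl,get_image,get_calibration
import cv2,json
for n in("top","side"):
    cv2.imwrite(f"pics/{n}0.png",get_image(n)); c=get_calibration(n); print(n,{k:(v.tolist() if hasattr(v,'tolist') else v) for k,v in c.items()})
print(ctrl.observe())
E
```

```text
pics
top {'vertical_fov': 47.46185947368676, 'cx': 254.30433360280892, 'cy': 180.39240882951924, 'R': [[0.010451851013231359, -0.9999394986841662, 0.0034289621834450207], [-0.984380309367146, -0.01089178528806609, -0.17571788623666137], [0.1757446025931915, -0.0015388256876423206, -0.9844345923802476]], 't': [0.06909405211894636, 0.5448294505779111, 1.176496859393748]}
side {'vertical_fov': 45.166532234409004, 'cx': 250.52383737722593, 'cy': 188.43607352443794, 'R': [[-0.9947329631415321, -0.1018748691015951, 0.01130677165241279], [-0.06173655990875727, 0.5074205308817272, -0.8594841487836401], [0.08182254707780345, -0.8556552552782216, -0.5110373322023173]], 't': [0.5491063112558535, 0.08132049849287902, 1.2174962483187342]}
{'clock': 0.1, 'joint_positions': array([-1.31891656,  0.46937816, -0.04860355,  1.53358041,  0.02407444,
        1.14101252, -0.08228807]), 'qvel': array([-0.00052731, -0.00231043, -0.00098784, -0.00234624, -0.00087175,
        0.0002563 ,  0.00117378]), 'joint_efforts': array([ 4.33937785e-04, -5.11516213e+01, -4.73180576e-02, -2.38388175e+01,
        1.07458443e-02,  4.36576840e-03,  3.77205083e-06]), 'ee_pos': array([0.18687358, 0.64806182, 0.23035216]), 'orientation': array([-1.07586705e-04,  1.39910268e-01,  9.90163781e-01, -8.90596564e-04]), 'wrist_force': array([-1.04669347,  0.47642428, -0.60958026]), 'moment': array([-0.0077061, -0.0043183,  0.0074387]), 'gripper_force': 0.0, 'opening': 0.0852850060573729}
```

View pics/top0.png

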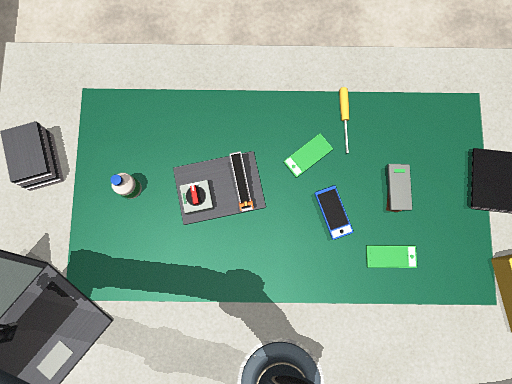

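View pics/side0.png

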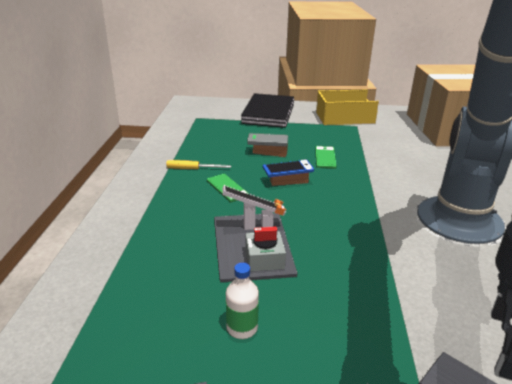

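The top view shows the blue phone at (334,213), with its port end near (342,231). The green look-alikes are at (308,155) and (391,256). The dock is at (220,187): rail (234,153)–(247,209), knob (195,196). Only the (334,213) phone is blue and sits on a block, so that's the one; I'll confirm it in a crop.

Run:
```python
import cv2
t=cv2.imread("pics/top0.png");s=cv2.imread("pics/side0.png")
cv2.imwrite("pics/c1.png",cv2.resize(t[145:245,165:365],None,fx=4,fy=4,interpolation=cv2.INTER_CUBIC))
cv2.imwrite("pics/c2.png",cv2.resize(s[150:280,190:330],None,fx=4.5,fy=4.5,interpolation=cv2.INTER_CUBIC))
```

```text
(no output)
```

View pics/c1.png

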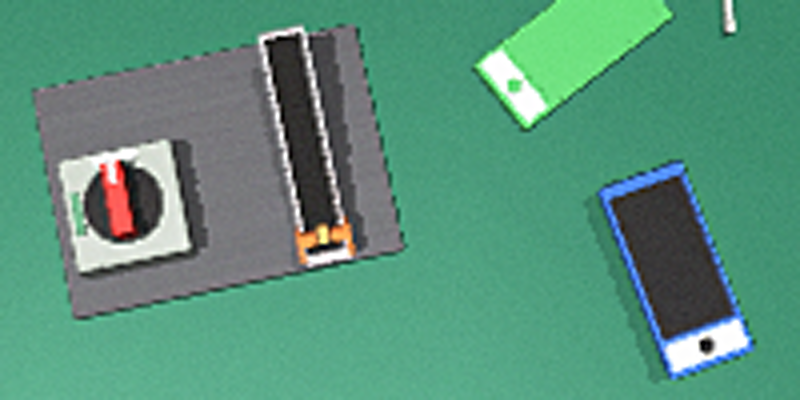

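View pics/c2.png

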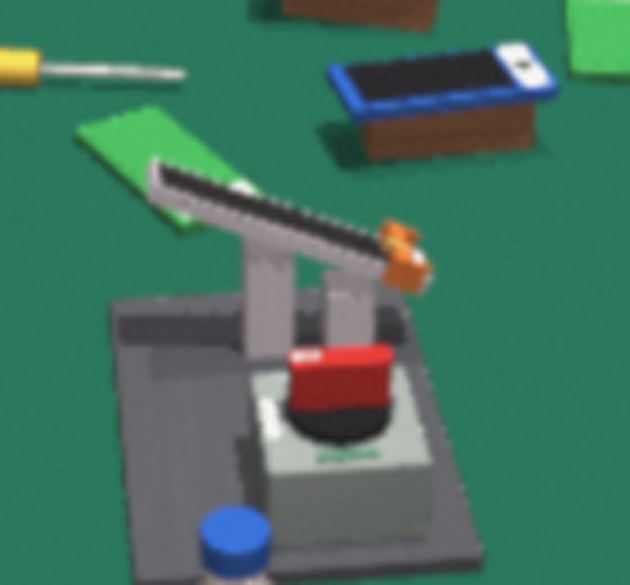

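The crop confirms the target: a blue rim, black screen and white band with a round button at about (706,345), which is (341,231) in the image. The phone sits on a block with its port end toward the robot. The orange stops are at the rail's lower end, around crop (325,238), and the knob bar is at about (118,200).

```bash
cat > h.py <<'E'
import numpy as np
from scipy.spatial.transform import Rotation as Ro
from scipy.optimize import least_squares
from station import ctrl,get_image,get_calibration
C={n:get_calibration(n) for n in("top","side")}
def proj(n,X):
    c=C[n];f=192/np.tan(np.radians(c["vertical_fov"]/2));p=np.atleast_2d(X)@np.array(c["R"]).T+np.array(c["t"])
    return np.c_[c["cx"]+f*p[:,0]/p[:,2],c["cy"]+f*p[:,1]/p[:,2]]
def back(n,uv,z):
    c=C[n];f=192/np.tan(np.radians(c["vertical_fov"]/2));R=np.array(c["R"]);o=-R.T@np.array(c["t"])
    d=R.T@np.array([(uv[0]-c["cx"])/f,(uv[1]-c["cy"])/f,1]);return o+d*(z-o[2])/d[2]
T=lambda p:(np.array(p)+.5)/4-.5+[165,145]
S=lambda p:(np.array(p)+.5)/4.5-.5+[190,150]
def rigid(p): # planar pose x,y,yaw -> R,t
    return Ro.from_euler('z',p[2]).as_matrix(),np.array([p[0],p[1],0])
def fit(obs,p0): # obs: (cam,pixel,local xyz)
    def r(p):
        R,t=rigid(p);return np.concatenate([(proj(n,R@np.array(l)+t)[0]-uv) for n,uv,l in obs])
    s=least_squares(r,p0);return s.x,s.fun.reshape(-1,2)
E
cat > a.py <<'E'
from h import *
np.set_printoptions(precision=4,suppress=True)
h=.051
ob=[("top",T(p),l) for p,l in [((601,190),(.07,.031,h)),((684,163),(.07,-.031,h)),((752,348),(-.07,-.031,h)),((672,378),(-.07,.031,h))]]
ob+=[("side",S(p),l) for p,l in [((330,70),(.07,-.031,h)),((362,110),(.07,.031,h)),((556,88),(-.07,.031,h)),((527,42),(-.07,-.031,h))]]
for o in(ob[:4],ob[4:],ob):
    p,f=fit(o,[.55,-.1,0]);print("phone",p,"port z",f.round(1).tolist())
# cradle pose: origin at z .062, pitch up 25 deg
c,s=np.cos(np.radians(25)),np.sin(np.radians(25))
cr=lambda x,y,z:(x*c-z*s,y,.062+x*s+z*c)
ct=[("top",T(p),l) for p,l in [((260,37),cr(.154,.015,0)),((302,28),cr(.154,-.015,0))]]
cs=[("side",S(p),l) for p,l in [((162,160),cr(.154,-.015,0)),((152,178),cr(.154,.015,0))]]
# side edges as mid points of lower end
ct+=[("top",T(p),l) for p,l in [((307,265),cr(-.001,.015,0)),((354,258),cr(-.001,-.015,0))]]
for o in(ct,cs+ct):
    p,f=fit(o,[.55,.1,0]);print("cradle",p,f.round(1).tolist())
R,t=rigid(p)
for x in np.arange(-.01,.05,.01): print(x,[((proj("top",R@np.array(cr(x,y,z))+t)[0]-[165,145]+.5)*4-.5).round() for y,z in((0,0),(.01,.009),(-.01,.009),(0,.0045))],((proj("side",R@np.array(cr(x,0.01,.009))+t)[0]-[190,150]+.5)*4.5-.5).round())
print("plate",[back("top",T(q),.012)for q in((35,92),(355,27),(404,247),(77,318))])
bx=[back("top",T(q),.06)for q in((58,160),(172,140),(192,252),(80,275))];print("box",bx,np.mean(bx,0))
print("disc",back("top",T((124,202)),.066),"bar",back("top",T((111,162)),.097),back("top",T((121,236)),.097))
print(back("side",S((342,354)),.097))
E
python3 a.py
```

```text
phone [ 0.4578 -0.1458  0.3387] port z [[-0.3, -0.5], [-0.2, -0.8], [0.8, 0.7], [-0.3, 0.5]]
phone [ 0.4557 -0.1443  0.3933] port z [[-0.5, -0.3], [-0.9, 0.6], [1.6, -0.7], [-0.2, 0.1]]
phone [ 0.4568 -0.1456  0.353 ] port z [[-0.7, 0.1], [-0.7, -0.5], [1.0, 0.7], [-0.0, 0.9], [-0.7, -1.0], [-1.9, -0.0], [1.2, -0.5], [0.1, 0.3]]
cradle [0.4639 0.0947 0.2286] [[0.1, 1.5], [0.6, 1.4], [0.2, -1.2], [-0.9, -1.8]]
cradle [0.4648 0.0953 0.215 ] [[-0.9, -0.6], [2.2, 1.9], [0.5, 1.0], [1.1, 1.0], [-0.1, -1.5], [-1.1, -2.0]]
-0.01 [array([331., 267.]), array([317., 274.]), array([346., 268.]), array([331., 269.])] [442. 264.]
0.0 [array([328., 253.]), array([314., 260.]), array([343., 254.]), array([328., 255.])] [426. 258.]
0.01 [array([325., 239.]), array([312., 246.]), array([341., 240.]), array([326., 241.])] [410. 253.]
0.019999999999999997 [array([322., 226.]), array([309., 233.]), array([338., 227.]), array([323., 228.])] [394. 247.]
0.03 [array([320., 212.]), array([306., 219.]), array([335., 213.]), array([320., 214.])] [378. 241.]
0.04 [array([317., 198.]), array([303., 205.]), array([332., 199.]), array([317., 200.])] [361. 236.]
plate [array([0.5855, 0.3101, 0.012 ]), array([0.6366, 0.0785, 0.012 ]), array([0.4754, 0.0418, 0.012 ]), array([0.4223, 0.2733, 0.012 ])]
box [array([0.5277, 0.2831, 0.06  ]), array([0.5427, 0.2046, 0.06  ]), array([0.4647, 0.1886, 0.06  ]), array([0.4481, 0.2648, 0.06  ])] [0.4958 0.2352 0.06  ]
disc [0.498  0.2356 0.066 ] bar [0.5206 0.2411 0.097 ] [0.4707 0.2327 0.097 ]
[0.4959 0.2356 0.097 ]
```

```bash
cat >> h.py <<'E'
def tool(yaw,pitch=0): # tool x = -object x (object's x rises by pitch), tool z = -object z
    A=Ro.from_euler('z',yaw)*Ro.from_euler('y',-pitch)
    return A*Ro.from_matrix(np.diag([-1,1,-1.]))
def now():
    o=ctrl.observe();q=o["orientation"];return np.array(o["ee_pos"]),Ro.from_quat([q[1],q[2],q[3],q[0]]),o
def delta(P,R,msg=""):
    p,r,o=now();print(msg,"cm",(r.inv().apply(np.array(P)-p)*100).round(2),"deg",np.degrees((r.inv()*R).as_rotvec()).round(2),"t",round(o["clock"],2))
E
python3 - <<'E'
from h import *
print("bottle",back("top",(117,180),.15), back("side",(242,271),.15))
delta([.48,.25,.26],tool(.0),"via")
delta([.457,-.1455,.20],tool(.35),"above")
E
```

```text
bottle [0.52299382 0.42723277 0.15      ] [0.52345696 0.44154519 0.15      ]
via cm [-39.19 -30.13  -2.91] deg [-1.000e-01 -1.000e-02 -1.609e+01] t 0.1
above cm [-47.94 -68.76   3.16] deg [-1.000e-01 -3.000e-02 -3.614e+01] t 0.1
```

```bash
python3 -m handwheel '[[-3.2,-2.4,-0.3,0,0,0,8.5],[-6.4,-4.8,-0.6,0,0,0,8.5],[-9.6,-7.2,-0.9,0,0,0,8.5],[-12.8,-9.6,-1.2,0,0,0,8.5],[-16,-12,-1.5,0,0,0,8.5]]'
python3 -m handwheel '[[-3.2,-2.4,-0.3,0,0,0,8.5],[-6.4,-4.8,-0.6,0,0,0,8.5],[-9.6,-7.2,-0.9,0,0,0,8.5],[-12.8,-9.6,-1.2,0,0,0,8.5],[-16,-12,-1.5,0,0,0,8.5]]'
python3 - <<'E'
from h import *
delta([.457,-.1455,.20],tool(.35),"above")
E
```

```text
clock: 0.52
ee_pos: [0.3082, 0.487, 0.246]
orientation: [-0.0, 0.14, 0.99, -0.0]
wrist_force: [0.7, 0.3, 0.3]
opening: 0.0851
gripper_force: 0.0
clock: 0.93
ee_pos: [0.4286, 0.3273, 0.2612]
orientation: [-0.0, 0.14, 0.99, -0.0]
wrist_force: [1.7, 0.4, -0.5]
opening: 0.0851
gripper_force: 0.0
above cm [-15.83 -44.64   6.13] deg [-1.000e-02 -3.000e-02 -3.614e+01] t 0.93
```

```bash
M='x'
python3 -m handwheel '[[-1.2,-3,0,0,0,0,8.5],[-2.4,-6,0,0,0,0,8.5],[-3.6,-9,0,0,0,0,8.5],[-4.8,-12,0,0,0,0,8.5],[-5.6,-15,0.4,0,0,0,8.5]]' | head -2
python3 -m handwheel '[[-1.2,-3,0,0,0,0,8.5],[-2.4,-6,0.4,0,0,0,8.5],[-3.6,-9,0.8,0,0,0,8.5],[-4.8,-12,1.2,0,0,0,8.5],[-5.6,-15,1.6,0,0,0,8.5]]' | head -2
python3 -m handwheel '[[-1,-3,1,0,0,-7,8.5],[-2,-6,2,0,0,-14,8.5],[-3,-9,3,0,0,-21,8.5],[-4,-12,3.6,0,0,-28,8.5],[-4.6,-14.6,4,0,0,-35,8.5]]' | head -2
python3 - <<'E'
from h import *
delta([.457,-.1455,.10],tool(.35),"above")
import cv2;cv2.imwrite("pics/g0.png",get_image("side")[130:230,220:360])
E
```

```text
clock: 1.35
ee_pos: [0.4408, 0.1678, 0.2576]
clock: 1.77
ee_pos: [0.4525, 0.0083, 0.241]
clock: 2.18
ee_pos: [0.456, -0.1405, 0.201]
above cm [ 0.02 -0.51 10.1 ] deg [ 0.02 -0.06 -5.2 ] t 2.18
```

```bash
python3 -m handwheel '[[0,0,3,0,0,-1.1,8.5],[0,0,6,0,0,-1.1,8.5],[0,0,9,0,0,-1.1,8.5],[0,0,10,0,0,-1.1,8.5],[0,0,10,0,0,-1.1,8.5]]'
python3 - <<'E'
from h import *
delta([.457,-.1455,.024],tool(.35),"grasp")
import cv2
im=cv2.resize(get_image("side")[130:230,220:360],None,fx=3,fy=3,interpolation=3); im2=cv2.resize(get_image("top")[165:265,270:400],None,fx=3,fy=3,interpolation=3)
cv2.imwrite("pics/g1.png",np.hstack([im,im2]))
E
```

```text
clock: 2.65
ee_pos: [0.4544, -0.1385, 0.0997]
orientation: [-0.003, -0.136, 0.991, 0.001]
wrist_force: [-0.3, 0.5, -0.4]
opening: 0.085
gripper_force: 0.0
grasp cm [-0.1  -0.76  7.57] deg [ 0.16 -0.32 -4.43] t 2.65
```

View pics/g1.png

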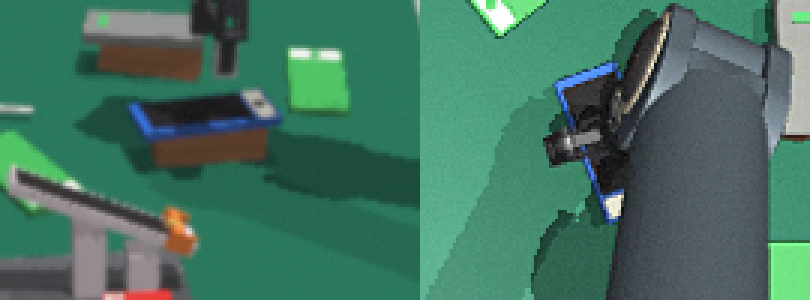

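```bash
python3 - <<'E'
from h import *
p,r,o=now();print(o["joint_positions"].round(3),o["qvel"].round(3),p,proj("side",p),proj("side",p+r.apply([0,.045,0])),proj("side",p-r.apply([0,.045,0])))
E
python3 -m handwheel '[[0,0,0,0,0,0,8.5],[0,0,0,0,0,0,8.5]]'
python3 - <<'E'
from h import *
delta([.457,-.1455,.024],tool(.35),"grasp")
p,r,o=now();print(o["joint_positions"].round(3),o["qvel"].round(3))
E
```

```text
[-0.105  0.33   0.378  2.136 -0.186  0.705  2.24 ] [-0.005 -0.024  0.007 -0.019 -0.003 -0.005  0.002] [ 0.45703866 -0.13919545  0.10255127] [[288.88216177 151.52651054]] [[292.77140879 158.61262269]] [[285.21069309 144.83718514]]
clock: 2.92
ee_pos: [0.4578, -0.1393, 0.1035]
orientation: [0.002, -0.136, 0.991, -0.0]
wrist_force: [0.2, 0.9, 1.0]
opening: 0.0849
gripper_force: 0.0
grasp cm [ 0.27 -0.57  7.95] deg [-0.07  0.18 -4.4 ] t 2.92
[-0.106  0.328  0.378  2.135 -0.186  0.705  2.24 ] [-0.001  0.001 -0.002  0.005 -0.001 -0.004  0.003]
```

```bash
python3 -m handwheel '[[0.1,-0.6,0,0,0,-4.4,8.5],[0.1,-0.6,2,0,0,-4.4,8.5],[0.1,-0.6,3.5,0,0,-4.4,8.5],[0.1,-0.6,3.5,0,0,-4.4,8.5],[0.1,-0.6,3.5,0,0,-4.4,8.5]]'
python3 - <<'E'
from h import *
P=[]
for i in range(3):
    delta([.457,-.1455,.024],tool(.35),"grasp");get_image("top")
print(now()[2]["joint_positions"].round(3))
E
```

```text
clock: 3.33
ee_pos: [0.4573, -0.1452, 0.0675]
orientation: [0.0, -0.174, 0.985, 0.0]
wrist_force: [1.9, -0.2, 0.3]
opening: 0.0851
gripper_force: 0.0
grasp cm [ 0.04 -0.02  4.35] deg [ 0.01  0.02 -0.01] t 3.33
grasp cm [0.09 0.01 4.39] deg [-0.04  0.08 -0.01] t 3.38
grasp cm [0.12 0.03 4.41] deg [-0.06  0.12 -0.01] t 3.43
[-0.054  0.392  0.336  2.153 -0.217  0.626  2.356]
```

Aligned. Descend slowly and grip.

```bash
python3 -m handwheel '[[0,0,1,0,0,0,8.5],[0,0,2,0,0,0,8.5],[0,0,3,0,0,0,8.5],[0,0,4.3,0,0,0,8.5],[0,0,4.3,0,0,0,8.5]]' 25
python3 -m handwheel '[[0,0,0,0,0,0,6],[0,0,0,0,0,0,5.5],[0,0,0,0,0,0,5.5],[0,0,0,0,0,0,5.5],[0,0,0,0,0,0,5.5]]' 25
python3 -m handwheel '[[0,0,0,0,0,0,5.5],[0,0,0,0,0,0,5.5],[0,0,0,0,0,0,5.5]]' 30
```

```text
clock: 3.9
ee_pos: [0.4552, -0.1446, 0.0213]
orientation: [-0.002, -0.174, 0.985, 0.001]
wrist_force: [-0.4, -0.1, -0.3]
opening: 0.085
gripper_force: 0.0
clock: 4.32
ee_pos: [0.4572, -0.1451, 0.0241]
orientation: [0.0, -0.174, 0.985, 0.0]
wrist_force: [-0.1, -0.3, -2.6]
opening: 0.0615
gripper_force: 27.8
clock: 4.57
ee_pos: [0.4572, -0.1451, 0.024]
orientation: [0.0, -0.174, 0.985, 0.0]
wrist_force: [-0.6, 1.0, -0.8]
opening: 0.0612
gripper_force: 35.3
```

```bash
python3 -m handwheel '[[0,0,-1,0,0,0,5],[0,0,-3,0,0,0,5],[0,0,-6,0,0,0,5],[0,0,-9,0,0,0,5],[0,0,-12,0,0,0,5]]' 50
python3 -m handwheel '[[0,0,-3,0,0,0,5],[0,0,-6,0,0,0,5],[0,0,-6,0,0,0,5]]' 50
cat >> h.py <<'E'
YAW=.222; LAT=-.0096
d=np.array([np.cos(YAW),np.sin(YAW),0]);n=np.array([-np.sin(YAW),np.cos(YAW),0])
O0=d*(.4645*np.cos(YAW)+.095*np.sin(YAW))+n*LAT+np.array([0,0,.062])
RT=tool(YAW,np.radians(25))
ex=-RT.apply([1,0,0]);ey=n;ez=-RT.apply([0,0,1])
def place(x,h): return O0+ex*x+ez*(h+.0055-.0215)   # TCP for phone centre at rail x, underside h above rail
E
python3 - <<'E'
from h import *
print(O0,ex,ez,place(.125,.06))
delta(place(.13,.08),RT,"pre"); delta([.52,0,.2],tool(.222),"via")
E
```

```text
clock: 4.98
ee_pos: [0.4565, -0.1453, 0.1456]
orientation: [-0.0, -0.174, 0.985, 0.0]
wrist_force: [1.2, 0.2, -2.1]
opening: 0.061
gripper_force: 55.7
clock: 5.23
ee_pos: [0.4605, -0.1464, 0.2101]
orientation: [0.006, -0.174, 0.985, -0.002]
wrist_force: [1.8, -0.2, -2.0]
opening: 0.061
gripper_force: 55.8
[0.4644988  0.09500532 0.062     ] [0.88406612 0.19955174 0.42261826] [-0.4122468  -0.0930525   0.90630779] [0.5568682  0.11585498 0.15470483]
pre cm [-17.61  21.41   3.6 ] deg [  1.34 -24.33   7.23] t 5.23
via cm [-10.59  11.73   1.07] deg [-0.26  0.64  7.3 ] t 5.23
```

```bash
python3 -m handwheel '[[-2,2.4,0,0,-2,1,5],[-4,4.8,0,0,-5,2,5],[-7,8.5,0,0,-8,3,5],[-10,12,0.3,0,-11,4,5],[-12,15,0.5,0,-14,5,5]]' 50
python3 -m handwheel '[[0,0,0,0,0,0,5],[0,0,0,0,0,0,5]]' 50
python3 - <<'E'
from h import *
delta(place(.13,.06),RT,"pre")
E
```

```text
clock: 5.65
ee_pos: [0.5176, 0.0333, 0.1996]
orientation: [0.122, -0.128, 0.984, 0.022]
wrist_force: [1.0, 1.4, -2.3]
opening: 0.0611
gripper_force: 55.8
clock: 5.82
ee_pos: [0.5159, 0.0346, 0.1985]
orientation: [0.119, -0.132, 0.984, 0.022]
wrist_force: [0.2, -0.1, -2.2]
opening: 0.0612
gripper_force: 55.8
pre cm [-5.36  6.68  5.69] deg [  1.5  -11.16   2.33] t 5.82
```

```bash
python3 -m handwheel '[[-1.2,1.5,0.6,0.4,-3,0.6,5],[-2.4,3,1.5,0.8,-6,1.2,5],[-3.6,4.5,2.6,1.2,-9,1.8,5],[-4.8,6,4,1.5,-11.2,2.3,5],[-5.4,6.7,5.2,1.5,-11.2,2.3,5]]' 50
python3 -m handwheel '[[0,0,0,0,0,0,5],[0,0,0,0,0,0,5],[0,0,0,0,0,0,5]]' 50
python3 - <<'E'
from h import *
delta(place(.125,.015),RT,"pre")
print(now()[2]["joint_positions"].round(2),now()[2]["wrist_force"])
import cv2
a=get_image("top")[130:230,180:300];b=get_image("side")[130:250,190:330]
cv2.imwrite("pics/p1.png",np.hstack([cv2.resize(a,(400,333),interpolation=3),cv2.resize(b,(389,333),interpolation=3)]))
E
```

```text
clock: 6.23
ee_pos: [0.5611, 0.1145, 0.1614]
orientation: [0.216, -0.106, 0.97, 0.023]
wrist_force: [-1.4, -0.2, -2.7]
opening: 0.061
gripper_force: 55.8
clock: 6.48
ee_pos: [0.5625, 0.1122, 0.1629]
orientation: [0.217, -0.105, 0.97, 0.023]
wrist_force: [-0.6, 0.3, -1.8]
opening: 0.0611
gripper_force: 55.8
pre cm [0.78 0.5  5.04] deg [-0.24  0.15 -0.37] t 6.48
[-0.51  0.22  0.26  2.18 -0.1   0.32  1.6 ] [-0.57468083  0.32768801 -1.81571269]
```

View pics/p1.png

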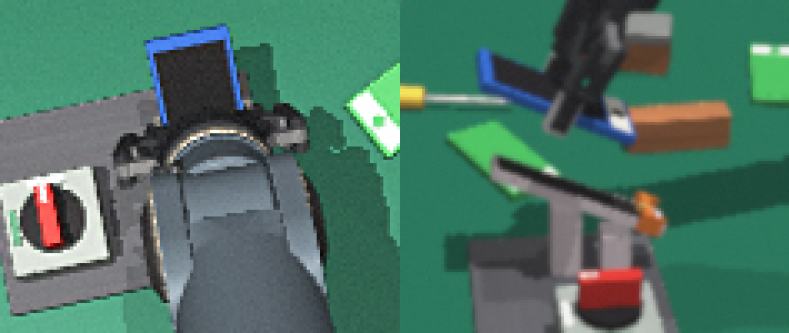

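The picture shows the phone held level with the slope above the rail, port end low. Its far corners are at crop (147,42) and (228,28). I'll check how the phone sits relative to the tool.

Run:
```python
from h import *
p,r,o=now()
c=p-r.apply([0,0,.0215]); X=[c+r.apply([-.07,s*.031,-.0055]) for s in(1,-1)]+[c+r.apply([.07,.031,-.0055])]
k=np.array([3.333,3.33]);print("top pred",[((proj("top",x)[0]-[180,130]+.5)*k-.5).round(1) for x in X],"obs 147,42 228,28")
print("side pred",[((proj("side",x)[0]-[190,130]+.5)*2.777-.5).round(1) for x in X])
b=c+r.apply([0,0,.0055]);print("phone in cradle",[(np.dot(b-O0,e)*1000).round(1) for e in(ex,ey,ez)])
m=back("top",(180+187.5/3.333,130+35/3.33),np.mean(X[:2],0)[2]);print("far end lateral obs",np.dot(m-O0,ey),"pred",np.dot(np.mean(X[:2],0)-O0,ey))
delta(place(.125,.015),RT,"pre")
```

```text
top pred [array([143.1,  43.4]), array([225.8,  26.9]), array([180.1, 222. ])] obs 147,42 228,28
side pred [array([84.3, 81.7]), array([80.2, 48.2]), array([238.1, 139.3])]
phone in cradle [np.float64(133.0), np.float64(-4.5), np.float64(65.7)]
far end lateral obs -0.007767650284937899 pred -0.004919898396580946
pre cm [0.83 0.47 5.07] deg [-0.21  0.22 -0.38] t 6.58
```

```bash
python3 -m handwheel '[[0.2,0.3,0.8,0,0,-1,5],[0.4,0.55,1.6,0,0,-1,5],[0.6,0.55,2.6,0,0,-1,5],[0.8,0.55,3.6,0,0,-1,5],[0.8,0.55,4.4,0,0,-1,5]]' 50|head -4
python3 -m handwheel '[[0,0,0.4,0,0,0,5],[0,0,0.6,0,0,0,5],[0,0,0.6,0,0,0,5],[0,0,0.6,0,0,0,5]]' 50|head -4
python3 - <<'E'
from h import *
delta(place(.125,.0),RT,"touch")
w=now()[2]["wrist_force"];print([np.dot(w,e).round(1) for e in(ex,ey,ez)])
import cv2
a=get_image("top")[130:230,180:300];b=get_image("side")[150:230,210:310]
cv2.imwrite("pics/p2.png",np.hstack([cv2.resize(a,(400,333),interpolation=3),cv2.resize(b,(400,333),interpolation=3)]))
E
```

```text
clock: 7.0
ee_pos: [0.5717, 0.1219, 0.1173]
orientation: [0.216, -0.114, 0.97, 0.021]
wrist_force: [-0.2, -0.1, -2.2]
clock: 7.33
ee_pos: [0.5749, 0.1224, 0.1126]
orientation: [0.216, -0.114, 0.969, 0.021]
wrist_force: [-0.1, 0.5, -1.9]
touch cm [-0.05 -0.24  1.38] deg [-0.22  0.09  0.76] t 7.33
[np.float64(-0.8), np.float64(0.5), np.float64(-1.8)]
```

View pics/p2.png

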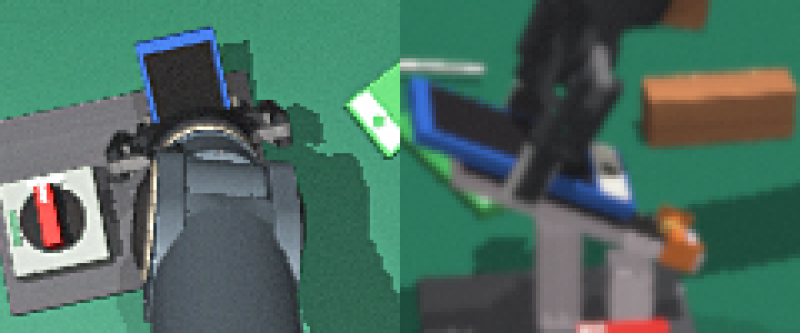

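Held just above the rail, with the far edge centred on the extrapolated rail line (u 232.7 vs 232.4). Port gap is roughly 10–15 mm. Lowering.

```bash
python3 -m handwheel '[[0,-0.1,0.2,0,0,0,5],[0,-0.1,0.4,0,0,0,5],[0,-0.1,0.6,0,0,0,5],[0,-0.1,0.8,0,0,0,5],[0,-0.1,0.8,0,0,0,5]]' 50|sed -n 2,4p
python3 -m handwheel '[[0,0,0.1,0,0,0,5],[0,0,0.2,0,0,0,5],[0,0,0.2,0,0,0,5]]' 50|sed -n 2,4p
python3 -m handwheel '[[0,0,0.1,0,0,0,5],[0,0,0.1,0,0,0,5]]' 50|sed -n 2,4p
```

```text
ee_pos: [0.5784, 0.1223, 0.1062]
orientation: [0.217, -0.114, 0.969, 0.021]
wrist_force: [-0.1, -0.4, -3.1]
ee_pos: [0.5793, 0.1225, 0.1047]
orientation: [0.217, -0.114, 0.969, 0.022]
wrist_force: [-0.2, 0.1, -1.2]
ee_pos: [0.5797, 0.1226, 0.1038]
orientation: [0.217, -0.114, 0.969, 0.021]
wrist_force: [0.0, 1.0, -3.2]
```

```bash
python3 -m handwheel '[[0,0,0.1,0,0,0,5],[0,0,0.1,0,0,0,5]]' 50|sed -n 2,4p
python3 -m handwheel '[[0,0,0.1,0,0,0,5],[0,0,0.1,0,0,0,5]]' 50|sed -n 2,4p
python3 -m handwheel '[[0,0,0.1,0,0,0,5],[0,0,0.1,0,0,0,5]]' 50|sed -n 2,4p
python3 - <<'E'
from h import *
delta(place(.125,.0),RT,"touch")
w=now()[2]["wrist_force"];print([np.dot(w,e).round(1) for e in(ex,ey,ez)])
E
```

```text
ee_pos: [0.5801, 0.1227, 0.1029]
orientation: [0.217, -0.114, 0.969, 0.021]
wrist_force: [0.5, -0.6, -4.2]
ee_pos: [0.5805, 0.1228, 0.102]
orientation: [0.217, -0.114, 0.969, 0.021]
wrist_force: [-0.1, 0.5, -2.6]
ee_pos: [0.5809, 0.1229, 0.101]
orientation: [0.217, -0.114, 0.969, 0.021]
wrist_force: [0.7, -0.1, -2.5]
touch cm [ 0.   -0.16  0.08] deg [-0.15  0.16  0.75] t 8.77
[np.float64(-0.4), np.float64(-0.3), np.float64(-2.6)]
```

```bash
python3 -m handwheel '[[0,0,0.1,0,0,0,5],[0,0,0.1,0,0,0,5]]' 50|sed -n 2,4p
python3 -m handwheel '[[0,0,0.1,0,0,0,5],[0,0,0.1,0,0,0,5]]' 50|sed -n 2,4p
python3 -m handwheel '[[0,0,0.1,0,0,0,5],[0,0,0.1,0,0,0,5]]' 50|sed -n 2,4p
python3 - <<'E'
from h import *
delta(place(.125,.0),RT,"touch")
w=now()[2]["wrist_force"];print([np.dot(w,e).round(1) for e in(ex,ey,ez)])
E
```

```text
ee_pos: [0.5813, 0.123, 0.1001]
orientation: [0.217, -0.114, 0.969, 0.021]
wrist_force: [0.1, 0.3, -2.4]
ee_pos: [0.5818, 0.1231, 0.0993]
orientation: [0.217, -0.114, 0.969, 0.021]
wrist_force: [-0.9, 0.1, -1.7]
ee_pos: [0.5819, 0.1231, 0.0992]
orientation: [0.217, -0.114, 0.969, 0.022]
wrist_force: [-7.1, -1.5, 8.4]
touch cm [ 0.01 -0.16 -0.13] deg [-0.08  0.18  0.73] t 9.27
[np.float64(-3.1), np.float64(0.1), np.float64(10.7)]
```

```bash
python3 -m handwheel '[[0,0,-0.08,0,0,0,5],[0,0,-0.08,0,0,0,5]]' 50|sed -n 2,4p
python3 -m handwheel '[[0.1,0,0,0,0,0,5],[0.2,0,0,0,0,0,5],[0.3,0,0,0,0,0,5],[0.4,0,0,0,0,0,5],[0.4,0,0,0,0,0,5]]' 50|sed -n 2,4p
python3 - <<'E'
from h import *
delta(place(.125,.0),RT,"touch")
w=now()[2]["wrist_force"];print([np.dot(w,e).round(1) for e in(ex,ey,ez)])
E
```

```text
ee_pos: [0.5819, 0.123, 0.0994]
orientation: [0.217, -0.114, 0.969, 0.021]
wrist_force: [0.7, 0.2, -1.4]
ee_pos: [0.5788, 0.1222, 0.0978]
orientation: [0.217, -0.114, 0.969, 0.021]
wrist_force: [0.7, -0.7, 1.9]
touch cm [-0.34 -0.15 -0.11] deg [-0.17  0.23  0.74] t 9.85
[np.float64(1.3), np.float64(-0.9), np.float64(1.5)]
```

```bash
python3 -m handwheel '[[0.1,0,0,0,0,0,5],[0.2,0,-0.02,0,0,0,5],[0.3,0,-0.02,0,0,0,5],[0.3,0,-0.02,0,0,0,5]]' 50|sed -n 2,4p
python3 - <<'E'
from h import *
delta(place(.125,.0),RT,"touch")
w=now()[2]["wrist_force"];print([np.dot(w,e).round(1) for e in(ex,ey,ez)])
import cv2
cv2.imwrite("pics/p3.png",cv2.resize(get_image("side")[160:230,220:320],None,fx=6,fy=6,interpolation=3))
E
```

```text
ee_pos: [0.575, 0.1215, 0.0961]
orientation: [0.216, -0.114, 0.969, 0.021]
wrist_force: [-0.6, -0.0, 1.3]
touch cm [-0.76 -0.16 -0.11] deg [-0.14  0.12  0.75] t 10.18
[np.float64(0.0), np.float64(0.1), np.float64(1.5)]
```

View pics/p3.png

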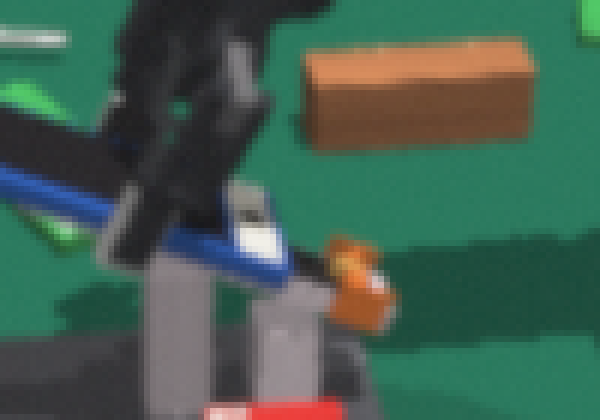

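The phone lies on the rail and its port corner (290,280) is about 40 crop px (roughly 15 mm) short of the stops. Continuing.

```bash
python3 -m handwheel '[[0.2,0,-0.02,0,0,0,5],[0.4,0,-0.02,0,0,0,5],[0.6,0,-0.02,0,0,0,5],[0.8,0,-0.02,0,0,0,5],[0.8,0,-0.02,0,0,0,5]]' 50|sed -n 2,4p
python3 -m handwheel '[[0.1,0,0,0,0,0,5],[0.2,0,0,0,0,0,5],[0.2,0,0,0,0,0,5]]' 50|sed -n 2,4p
python3 - <<'E'
from h import *
delta(place(.125,.0),RT,"touch")
w=now()[2]["wrist_force"];print([np.dot(w,e).round(1) for e in(ex,ey,ez)])
E
```

```text
ee_pos: [0.5673, 0.1197, 0.0924]
orientation: [0.216, -0.114, 0.969, 0.021]
wrist_force: [0.5, -1.2, -2.0]
ee_pos: [0.5663, 0.1194, 0.092]
orientation: [0.216, -0.114, 0.969, 0.021]
wrist_force: [0.3, 0.6, -1.8]
touch cm [-1.74 -0.16 -0.1 ] deg [-0.15  0.13  0.75] t 10.9
[np.float64(-0.3), np.float64(0.6), np.float64(-1.8)]
```

```bash
for i in 1; do
python3 -m handwheel '[[0.1,0,0,0,0,0,5],[0.2,0,0,0,0,0,5],[0.2,0,0,0,0,0,5]]' 50|sed -n '2p;4p'; done
python3 -m handwheel '[[0.1,0,0,0,0,0,5],[0.2,0,0,0,0,0,5],[0.2,0,0,0,0,0,5]]' 50|sed -n '2p;4p'
python3 - <<'E'
from h import *
delta(place(.125,.0),RT,"touch")
w=now()[2]["wrist_force"];print([np.dot(w,e).round(1) for e in(ex,ey,ez)])
E
```

```text
ee_pos: [0.5647, 0.1189, 0.0913]
wrist_force: [-0.6, 0.4, -3.1]
ee_pos: [0.5629, 0.1185, 0.0905]
wrist_force: [0.3, 0.7, -2.7]
touch cm [-2.13 -0.15 -0.09] deg [-0.15  0.15  0.74] t 11.4
[np.float64(-0.7), np.float64(0.6), np.float64(-2.6)]
```

```bash
python3 -m handwheel '[[0.1,0,0,0,0,0,5],[0.1,0,0,0,0,0,5]]' 50|sed -n '2p;4p'
python3 - <<'E'
from h import *
w=now()[2]["wrist_force"];print([np.dot(w,e).round(1) for e in(ex,ey,ez)])
E
```

```text
ee_pos: [0.5621, 0.1183, 0.0901]
wrist_force: [-0.0, -0.6, -1.9]
[np.float64(-0.9), np.float64(-0.6), np.float64(-1.6)]
```

```bash
cat > ok.py <<'E'
from h import *
import sys
p,r,o=now();w=o["wrist_force"];print((np.dot(p-place(0,0),ex)*1000).round(2),[np.dot(w,e).round(1) for e in(ex,ey,ez)])
sys.exit(abs(np.dot(w,ex))>3)
E
python3 -m handwheel '[[0.1,0,0,0,0,0,5],[0.1,0,0,0,0,0,5]]' 50 >/dev/null; python3 ok.py &&
python3 -m handwheel '[[0.1,0,0,0,0,0,5],[0.1,0,0,0,0,0,5]]' 50 >/dev/null; python3 ok.py &&
python3 -m handwheel '[[0.1,0,0,0,0,0,5],[0.1,0,0,0,0,0,5]]' 50 >/dev/null; python3 ok.py &&
python3 -m handwheel '[[0.1,0,0,0,0,0,5],[0.1,0,0,0,0,0,5]]' 50 >/dev/null; python3 ok.py
```

```text
101.81 [np.float64(-1.1), np.float64(0.2), np.float64(-2.2)]
101.81 [np.float64(-1.1), np.float64(0.2), np.float64(-2.2)]
101.81 [np.float64(-1.1), np.float64(0.2), np.float64(-2.2)]
101.81 [np.float64(-1.1), np.float64(0.2), np.float64(-2.2)]False
False
False
False
```

```bash
sed -i 's/sys.exit(\(.*\))$/sys.exit(int(\1))/' ok.py
python3 -m handwheel '[[0.1,0,0,0,0,0,5],[0.1,0,0,0,0,0,5]]' 50 >/dev/null; python3 ok.py &&
python3 -m handwheel '[[0.1,0,0,0,0,0,5],[0.1,0,0,0,0,0,5]]' 50 >/dev/null && python3 ok.py &&
python3 -m handwheel '[[0.1,0,0,0,0,0,5],[0.1,0,0,0,0,0,5]]' 50 >/dev/null && python3 ok.py &&
python3 -m handwheel '[[0.1,0,0,0,0,0,5],[0.1,0,0,0,0,0,5]]' 50 >/dev/null && python3 ok.py &&
python3 -m handwheel '[[0.1,0,0,0,0,0,5],[0.1,0,0,0,0,0,5]]' 50 >/dev/null && python3 ok.py
```

```text
100.82 [np.float64(-1.6), np.float64(1.0), np.float64(-1.1)]
99.8 [np.float64(-1.3), np.float64(-0.2), np.float64(-2.0)]
98.79 [np.float64(-0.7), np.float64(-0.0), np.float64(-1.9)]
97.94 [np.float64(-0.5), np.float64(-0.2), np.float64(-1.6)]
97.29 [np.float64(-0.4), np.float64(-0.3), np.float64(-2.3)]
```

```bash
python3 -m handwheel '[[0.1,0,0,0,0,0,5],[0.1,0,0,0,0,0,5],[0.1,0,0,0,0,0,5]]' 50 >/dev/null; python3 ok.py &&
python3 -m handwheel '[[0.1,0,0,0,0,0,5],[0.1,0,0,0,0,0,5],[0.1,0,0,0,0,0,5]]' 50 >/dev/null && python3 ok.py &&
python3 -m handwheel '[[0.1,0,0,0,0,0,5],[0.1,0,0,0,0,0,5],[0.1,0,0,0,0,0,5]]' 50 >/dev/null && python3 ok.py
```

```text
96.62 [np.float64(-0.5), np.float64(0.7), np.float64(-2.7)]
95.89 [np.float64(-0.4), np.float64(-0.6), np.float64(-2.1)]
95.1 [np.float64(-0.4), np.float64(0.2), np.float64(-2.7)]
```

Run:
```python
from h import *
p,r,o=now();print(o["joint_positions"].round(3)); delta(place(.0951,.0),RT,"pose")
import cv2
cv2.imwrite("pics/p4.png",cv2.resize(get_image("side")[160:230,220:320],None,fx=6,fy=6,interpolation=3))
```

```text
[-0.776  0.387  0.58   2.26  -1.042  0.212  2.519]
pose cm [ 0.   -0.11  0.02] deg [-0.14  0.02  0.75] t 13.32
```

View pics/p4.png

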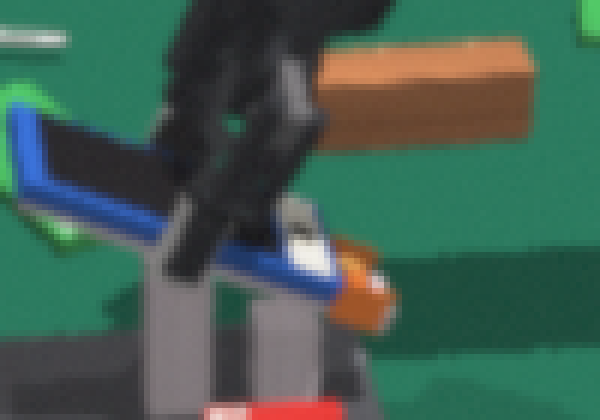

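The phone now looks nearly at the stops: port corner (340,295), stop face about 335–340. But wrist joints 5 and 6 have reached their limits, so I'll back up a little, set the phone on the rail, release it, and push it home from its upper end with the tool upright.

```bash
python3 -m handwheel '[[-0.2,0,0,0,0,0,5],[-0.4,0,0,0,0,0,5],[-0.5,0,0.05,0,0,0,5],[-0.5,0,0.05,0,0,0,5]]' 50 >/dev/null; python3 ok.py
python3 - <<'E'
from h import *
p,r,o=now();print(o["joint_positions"].round(3)); delta(place(.0981,.0),RT,"pose")
E
```

```text
100.73 [np.float64(0.1), np.float64(-1.1), np.float64(-1.3)]
[-0.786  0.393  0.595  2.249 -1.031  0.223  2.507]
pose cm [ 0.27 -0.12 -0.03] deg [-0.15  0.05  0.77] t 13.7
```

```bash
python3 -m handwheel '[[0,0,0.05,0,0,0,5],[0,0,0.05,0,0,0,5],[0,0,0.05,0,0,0,5]]' 50 >/dev/null; python3 ok.py 
python3 -m handwheel '[[0,0,0.04,0,0,0,5],[0,0,0.04,0,0,0,5],[0,0,0.04,0,0,0,5]]' 50 >/dev/null; python3 ok.py
python3 - <<'E'
from h import *
p,r,o=now();print(o["joint_positions"].round(3)); delta(place(.1,.0),RT,"pose")
E
```

```text
100.05 [np.float64(-0.6), np.float64(-0.1), np.float64(-2.2)]
100.06 [np.float64(-1.9), np.float64(-0.0), np.float64(-1.0)]
[-0.779  0.394  0.587  2.249 -1.032  0.22   2.507]
pose cm [ 0.01 -0.11 -0.12] deg [-0.14  0.02  0.74] t 14.2
```

```bash
python3 -m handwheel '[[0,0,0.03,0,0,0,5],[0,0,0.03,0,0,0,5],[0,0,0.03,0,0,0,5]]' 50 >/dev/null; python3 ok.py 
python3 -m handwheel '[[0,0,0.03,0,0,0,5],[0,0,0.03,0,0,0,5],[0,0,0.03,0,0,0,5]]' 50 >/dev/null; python3 ok.py
```

```text
100.05 [np.float64(-2.0), np.float64(-0.1), np.float64(6.5)]
100.07 [np.float64(-3.1), np.float64(0.3), np.float64(12.1)]
```

Seated on the rail. Ease the load, release, and retreat straight up.

```bash
python3 -m handwheel '[[0,0,-0.05,0,0,0,5.9],[0,0,-0.05,0,0,0,6.3],[0,0,-0.05,0,0,0,7],[0,0,-0.05,0,0,0,8],[0,0,-0.05,0,0,0,8.5]]' 20
python3 -m handwheel '[[0,0,0,0,0,0,8.5],[0,0,0,0,0,0,8.5],[0,0,0,0,0,0,8.5]]' 
python3 -m handwheel '[[-0.4,0,-0.9,0,0,0,8.5],[-0.8,0,-1.8,0,0,0,8.5],[-1.5,0,-3.2,0,0,0,8.5],[-2.5,0,-5,0,0,0,8.5],[-4,0,-7,0,0,0,8.5]]'
python3 - <<'E'
from h import *
p,r,o=now();print(o["joint_positions"].round(3))
# closed fingertips, upright, beyond upper end of the phone
for x,z in((.19,.10),(.185,.003)): print(O0+ex*x+ez*z);delta(O0+ex*x+ez*z,tool(.222),"push pre")
E
```

```text
clock: 15.12
ee_pos: [0.5603, 0.1178, 0.0888]
orientation: [0.216, -0.114, 0.969, 0.021]
wrist_force: [-0.4, 0.7, -0.4]
opening: 0.0847
gripper_force: 0.0
clock: 15.37
ee_pos: [0.56, 0.1178, 0.0886]
orientation: [0.216, -0.114, 0.97, 0.021]
wrist_force: [0.1, -0.2, -0.2]
opening: 0.0853
gripper_force: 0.0
clock: 15.78
ee_pos: [0.5647, 0.1192, 0.1686]
orientation: [0.214, -0.114, 0.97, 0.021]
wrist_force: [0.5, 0.6, -0.1]
opening: 0.0849
gripper_force: 0.0
[-1.114  0.32   0.989  2.185 -0.709  0.42   2.199]
[0.59124668 0.1236149  0.23292825]
push pre cm [-5.13 -0.23 -4.71] deg [-0.32 24.82  0.66] t 15.78
[0.62681429 0.13164324 0.1429033 ]
push pre cm [-4.66 -0.2   4.99] deg [-0.32 24.82  0.66] t 15.78
```

```bash
python3 -m handwheel '[[-1,0,-1.5,0,5,0,6],[-2,0,-3,0,10,0.2,4],[-3.5,0,-4,-0.1,15,0.4,2],[-5,0,-4.5,-0.2,20,0.6,0],[-5.5,0,-4.5,-0.3,24.8,0.7,0]]' 20 | head -2
python3 -m handwheel '[[0,0,0,0,0,0,0],[0,0,0,0,0,0,0],[0,0,0,0,0,0,0]]' | head -2
python3 - <<'E'
from h import *
p,r,o=now();print(o["joint_positions"].round(3))
q=O0+ex*.170+ez*.0055+d*.032;q[2]=.130;delta(q,tool(.222),"push pre")
import cv2
a=get_image("top")[130:230,180:300];b=get_image("side")[150:230,215:315]
cv2.imwrite("pics/p5.png",np.hstack([cv2.resize(a,(400,333),interpolation=3),cv2.resize(b,(400,333),interpolation=3)]))
E
```

```text
clock: 16.2
ee_pos: [0.5984, 0.1288, 0.2356]
clock: 16.45
ee_pos: [0.595, 0.1267, 0.2322]
[-1.017  0.543  1.076  1.742 -0.518  1.17   2.001]
push pre cm [-4.92 -0.21 10.24] deg [ 0.    0.16 -0.07] t 16.45
```

View pics/p5.png

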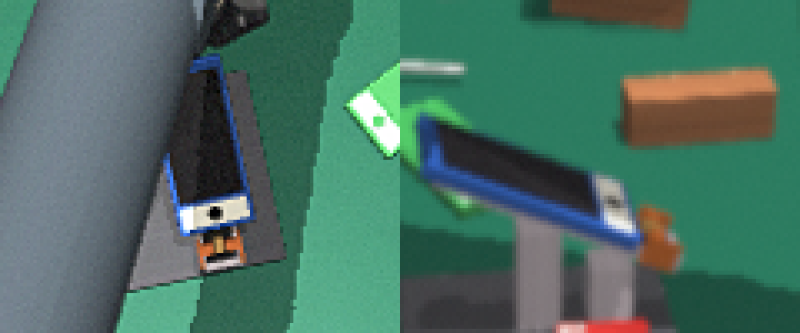

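The phone lies centred on the rail and straight (edge slope 0.225 vs rail 0.22). It is about 10 crop px (roughly 7 mm) short of the stops. Pushing from the upper end.

```bash
python3 -m handwheel '[[-2,-0.1,0,0,0,0,0],[-4,-0.2,0,0,0,0,0],[-4.9,-0.2,2,0,0,0,0],[-4.9,-0.2,4.5,0,0,0,0],[-4.9,-0.2,6,0,0,0,0]]' | sed -n '2p;4p'
python3 -m handwheel '[[0,0,1.5,0,0,0,0],[0,0,3,0,0,0,0],[0,0,4.2,0,0,0,0],[0,0,4.2,0,0,0,0],[0,0,4.2,0,0,0,0]]' | sed -n '2p;4p'
python3 - <<'E'
from h import *
p,r,o=now();print(o["joint_positions"].round(3),o["opening"])
q=O0+ex*.170+ez*.0055+d*.032;q[2]=.130;delta(q,tool(.222),"push pre")
E
```

```text
ee_pos: [0.643, 0.1366, 0.1712]
wrist_force: [-1.2, 0.1, -0.6]
ee_pos: [0.6445, 0.1364, 0.131]
wrist_force: [-1.3, -0.2, 0.4]
[-0.883  0.716  0.948  1.714 -0.658  1.06   2.079] 3.839276189663569e-05
push pre cm [ 0.09 -0.07  0.09] deg [-0.01  0.19 -0.  ] t 17.38
```

```bash
python3 -m handwheel '[[0.5,-0.07,0.1,0,0,0,0],[0.9,-0.07,0.1,0,0,0,0],[1.3,-0.07,0.1,0,0,0,0],[1.3,-0.07,0.1,0,0,0,0]]' >/dev/null; python3 ok.py &&
python3 -m handwheel '[[0.18,0,0.05,0,0,0,0],[0.18,0,0.05,0,0,0,0],[0.18,0,0.05,0,0,0,0]]' >/dev/null && python3 ok.py &&
python3 -m handwheel '[[0.18,0,0.05,0,0,0,0],[0.18,0,0.05,0,0,0,0],[0.18,0,0.05,0,0,0,0]]' >/dev/null && python3 ok.py &&
python3 -m handwheel '[[0.09,0,0.04,0,0,0,0],[0.09,0,0.04,0,0,0,0],[0.09,0,0.04,0,0,0,0]]' >/dev/null && python3 ok.py &&
python3 -m handwheel '[[0.09,0,0.04,0,0,0,0],[0.09,0,0.04,0,0,0,0],[0.09,0,0.04,0,0,0,0]]' >/dev/null && python3 ok.py &&
python3 -m handwheel '[[0.09,0,0.04,0,0,0,0],[0.09,0,0.04,0,0,0,0],[0.09,0,0.04,0,0,0,0]]' >/dev/null && python3 ok.py &&
python3 -m handwheel '[[0.09,0,0.04,0,0,0,0],[0.09,0,0.04,0,0,0,0],[0.09,0,0.04,0,0,0,0]]' >/dev/null && python3 ok.py
```

```text
184.22 [np.float64(0.7), np.float64(0.2), np.float64(-1.5)]
182.89 [np.float64(-0.1), np.float64(-0.1), np.float64(-0.6)]
180.84 [np.float64(-0.7), np.float64(0.1), np.float64(0.4)]
179.88 [np.float64(0.2), np.float64(0.9), np.float64(0.0)]
178.99 [np.float64(-0.0), np.float64(0.2), np.float64(-1.1)]
177.97 [np.float64(-0.1), np.float64(-0.5), np.float64(-0.5)]
176.85 [np.float64(-0.1), np.float64(0.1), np.float64(-0.1)]
```

```bash
python3 -m handwheel '[[0.09,0,0.04,0,0,0,0],[0.09,0,0.04,0,0,0,0],[0.18,0,0.08,0,0,0,0],[0.18,0,0.08,0,0,0,0]]' >/dev/null; python3 ok.py &&
python3 -m handwheel '[[0.09,0,0.04,0,0,0,0],[0.09,0,0.04,0,0,0,0],[0.18,0,0.08,0,0,0,0],[0.18,0,0.08,0,0,0,0]]' >/dev/null && python3 ok.py &&
python3 -m handwheel '[[0.09,0,0.04,0,0,0,0],[0.09,0,0.04,0,0,0,0]]' >/dev/null && python3 ok.py &&
python3 -m handwheel '[[0.09,0,0.04,0,0,0,0],[0.09,0,0.04,0,0,0,0]]' >/dev/null && python3 ok.py &&
python3 -m handwheel '[[0.09,0,0.04,0,0,0,0],[0.09,0,0.04,0,0,0,0]]' >/dev/null && python3 ok.py &&
python3 -m handwheel '[[0.09,0,0.04,0,0,0,0],[0.09,0,0.04,0,0,0,0]]' >/dev/null && python3 ok.py
python3 - <<'E'
from h import *
print(now()[2]["joint_positions"].round(3))
import cv2
cv2.imwrite("pics/p6.png",get_image("top"));b=get_image("side")[150:230,215:315];cv2.imwrite("pics/p6s.png",b)
a=cv2.imread("pics/p6.png")[130:230,180:300]
cv2.imwrite("pics/p6.png",np.hstack([cv2.resize(a,(400,333),interpolation=3),cv2.resize(b,(400,333),interpolation=3)]))
E
```

```text
174.81 [np.float64(0.3), np.float64(-0.3), np.float64(0.1)]
172.81 [np.float64(0.4), np.float64(-0.5), np.float64(-0.5)]
171.83 [np.float64(0.7), np.float64(-0.2), np.float64(0.4)]
170.88 [np.float64(0.2), np.float64(-0.2), np.float64(-0.3)]
169.91 [np.float64(0.2), np.float64(-0.5), np.float64(-0.3)]
168.93 [np.float64(0.0), np.float64(1.3), np.float64(-0.3)]
[-0.91   0.686  0.955  1.788 -0.654  1.017  2.095]
```

```bash
cat > m.py <<'E'
from h import *
import cv2
def ext(b):
    b=b.astype(int);m=(b[...,0]>b[...,2]+60)&(b[...,0]>b[...,1]+40);v,u=np.nonzero(m);return len(u),u.min(),u.max(),u.mean().round(2),v.mean().round(2)
a5=cv2.resize(cv2.imread("pics/p5.png")[:,400:],(100,80),interpolation=cv2.INTER_AREA)
print("p5",ext(a5)," now",ext(get_image("side")[150:230,215:315]))
p,r,o=now();print("tip cradle",[(np.dot(p-O0,e)*1000).round(1) for e in(ex,ey,ez)],p)
E
python3 m.py
```

```text
p5 (266, np.int64(5), np.int64(59), np.float64(28.5), np.float64(46.27))  now (244, np.int64(9), np.int64(62), np.float64(29.64), np.float64(46.7))
tip cradle [np.float64(169.0), np.float64(0.0), np.float64(-10.1)] [0.61807245 0.12970247 0.12430237]
```

```bash
python3 -m handwheel '[[0.09,0,0.04,0,0,0,0],[0.09,0,0.04,0,0,0,0]]' >/dev/null; python3 ok.py &&
python3 -m handwheel '[[0.09,0,0.04,0,0,0,0],[0.09,0,0.04,0,0,0,0]]' >/dev/null && python3 ok.py &&
python3 -m handwheel '[[0.09,0,0.04,0,0,0,0],[0.09,0,0.04,0,0,0,0]]' >/dev/null && python3 ok.py &&
python3 -m handwheel '[[0.09,0,0.04,0,0,0,0],[0.09,0,0.04,0,0,0,0]]' >/dev/null && python3 ok.py
python3 m.py
```

```text
168.1 [np.float64(0.4), np.float64(1.4), np.float64(-0.1)]
167.01 [np.float64(0.2), np.float64(0.6), np.float64(-0.9)]
166.74 [np.float64(1.8), np.float64(-0.3), np.float64(-0.4)]
166.62 [np.float64(3.9), np.float64(-0.6), np.float64(-1.0)]
p5 (266, np.int64(5), np.int64(59), np.float64(28.5), np.float64(46.27))  now (242, np.int64(10), np.int64(62), np.float64(30.23), np.float64(46.95))
tip cradle [np.float64(166.6), np.float64(-0.0), np.float64(-10.0)] [0.61590958 0.12917021 0.12333644]
```

Motion has stopped at 166.6 mm and the force is rising, so it's home. One more gentle push to square it, then I'll back off.

```bash
python3 -m handwheel '[[0.09,0,0.04,0,0,0,0],[0.09,0,0.04,0,0,0,0],[0.09,0,0.04,0,0,0,0]]' >/dev/null; python3 ok.py
python3 -m handwheel '[[0.09,0,0.04,0,0,0,0],[0.09,0,0.04,0,0,0,0],[0.09,0,0.04,0,0,0,0]]' >/dev/null; python3 ok.py
python3 -m handwheel '[[-0.5,0,-0.1,0,0,0,0],[-1.2,0,-0.2,0,0,0,0],[-2,0,-1,0,0,0,0],[-3,0,-3,0,0,0,0],[-3,0,-6,0,0,0,0]]' | sed -n '2p;4p'
python3 -m handwheel '[[0,0,-2,0,0,0,0],[0,0,-4,0,0,0,1],[0,0,-6,0,0,0,2],[0,0,-6,0,0,0,4],[0,0,-6,0,0,0,4]]' | sed -n '2p;4p'
python3 m.py
python3 - <<'E'
from h import *
print(now()[2]["joint_positions"].round(3))
delta([.4965,.2352,.20],tool(.2),"knob above")
import cv2
im=get_image("top");cv2.imwrite("pics/t7.png",im);b=im.astype(int)
m=(b[...,0]>b[...,2]+60)&(b[...,0]>b[...,1]+40);m[:130]=0;m[240:]=0;m[:,:180]=0;m[:,300:]=0
v,u=np.nonzero(m);print("blue",len(u),cv2.minAreaRect(np.c_[u,v].astype(np.float32)))
r=(b[...,2]>b[...,1]+80)&(b[...,2]>b[...,0]+80);r[:,:170]=0;r[:,225:]=0;v,u=np.nonzero(r);k=(v>150)&(v<230);print("red",k.sum(),cv2.minAreaRect(np.c_[u,v][k].astype(np.float32)))
E
```

```text
166.53 [np.float64(7.2), np.float64(0.0), np.float64(-1.0)]
166.53 [np.float64(7.8), np.float64(0.2), np.float64(-1.1)]
ee_pos: [0.6406, 0.1357, 0.1794]
wrist_force: [-0.2, 0.4, 0.5]
ee_pos: [0.6415, 0.1347, 0.2421]
wrist_force: [-0.0, -0.0, -0.7]
p5 (266, np.int64(5), np.int64(59), np.float64(28.5), np.float64(46.27))  now (266, np.int64(10), np.int64(62), np.float64(30.52), np.float64(46.95))
tip cradle [np.float64(239.6), np.float64(0.2), np.float64(85.8)] [0.64092042 0.13502985 0.24100262]
[-0.937  0.61   1.04   1.616 -0.551  1.237  2.002]
knob above cm [11.89 12.95  4.09] deg [0.02 0.08 1.26] t 22.8
blue 275 ((240.28823852539062, 177.5470733642578), (50.65326690673828, 23.32002830505371), 77.47119140625)
red 0 ((0.0, 0.0), (0.0, 0.0), 0.0)
```

Run:
```python
from h import *
import cv2
rc=cv2.boxPoints(((240.29,177.55),(50.65,23.32),77.47));rc=rc[np.argsort(rc[:,1])];far=rc[:2].mean(0);near=rc[2:].mean(0)
print("obs",far,near)
for xc in(.088,.092,.096):
    print(xc,[proj("top",O0+ex*(xc+s)+ez*.011)[0].round(2) for s in(.07,-.07)])
```

```text
obs [234.79572 152.82817] [245.78427 202.27184]
0.088 [array([235.36, 153.24]), array([245.72, 203.06])]
0.092 [array([235.06, 151.77]), array([245.43, 201.68])]
0.096 [array([234.75, 150.29]), array([245.14, 200.3 ])]
```

Run:
```python
from h import *
import cv2
b=cv2.imread("pics/top0.png").astype(int)
r=(b[...,2]>b[...,1]+50)&(b[...,2]>b[...,0]+50);r[:,:170]=0;r[:,225:]=0;r[:150]=0;r[240:]=0
v,u=np.nonzero(r);print(len(u));P=np.c_[u,v].astype(np.float32)
rect=cv2.minAreaRect(P);print(rect)
vx=cv2.fitLine(P,cv2.DIST_L2,0,.01,.01).ravel();print(vx)
A=back("top",vx[2:]-vx[:2]*8,.092);B=back("top",vx[2:]+vx[:2]*8,.092);D=A-B;D*=np.sign(D[0]);print("yaw",np.arctan2(D[1],D[0]),(A+B)/2)
for x in rc if 0 else cv2.boxPoints(rect): print(back("top",x,.097))
s=cv2.imread("pics/side0.png").astype(int)
r=(s[...,2]>s[...,1]+50)&(s[...,2]>s[...,0]+50);r[:215]=0;r[255:]=0;v,u=np.nonzero(r);k=(u>240)&(u<290);print("side",u[k].min(),u[k].max(),v[k].min(),v[k].max())
# prediction of the top face in side view for yaw candidates
for y in(.15,.22,.3):
  e=np.array([np.cos(y),np.sin(y),0]);nn=np.array([-e[1],e[0],0]);c=np.array([.4965,.2352,.097]);print(y,[proj("side",c+a*e*.025+q*nn*.007)[0].round(1).tolist() for a in(1,-1) for q in(1,-1)],[proj("top",c+a*e*.025+q*nn*.007)[0].round(1).tolist() for a in(1,-1) for q in(1,-1)])
```

```text
104
((193.75001525878906, 194.74998474121094), (19.023263931274414, 5.883483409881592), 78.69007110595703)
[1.9425069e-01 9.8095191e-01 1.9389423e+02 1.9508653e+02]
yaw 0.22732343809064823 [0.49442749 0.23677694 0.092     ]
[0.51811041 0.25005109 0.097     ]
[0.52141867 0.23468992 0.097     ]
[0.47115795 0.22302373 0.097     ]
[0.4679003  0.23827542 0.097     ]
side 254 277 226 240
0.15 [[254.1, 230.3], [253.7, 226.5], [277.1, 229.8], [276.5, 226.1]] [[190.6, 185.3], [195.8, 184.5], [192.7, 203.6], [198.0, 202.9]]
0.22 [[254.4, 230.7], [253.6, 227.0], [277.2, 229.3], [276.1, 225.6]] [[190.0, 185.5], [195.1, 184.5], [193.4, 203.7], [198.6, 202.6]]
0.3 [[254.8, 231.2], [253.5, 227.5], [277.3, 228.8], [275.7, 225.1]] [[189.3, 185.9], [194.3, 184.5], [194.2, 203.7], [199.3, 202.2]]
```

```bash
python3 -m handwheel '[[2.4,2.6,0,0,0,0,4],[4.8,5.2,0,0,0,0,4],[7.2,7.8,0,0,0,0,4],[9.6,10.4,0,0,0,0,4],[11.9,12.9,2,0,0,0,4]]' | sed -n '2p;4p'
python3 -m handwheel '[[0,0,2,0,0,0,4],[0,0,4,0,0,0,4],[0,0,4,0,0,0,4],[0,0,4,0,0,0,4]]' | sed -n '2p;4p'
python3 - <<'E'
from h import *
print(now()[2]["joint_positions"].round(3))
delta([.4955,.236,.11],tool(.222),"knob above")
E
```

```text
ee_pos: [0.497, 0.2356, 0.2225]
wrist_force: [0.8, 1.2, -0.6]
ee_pos: [0.4963, 0.2342, 0.1803]
wrist_force: [-0.2, -0.8, 0.0]
[-1.319  0.51   1.098  1.934 -0.531  1.026  1.809]
knob above cm [0.04 0.21 7.03] deg [-0.1   0.02 -0.01] t 23.6
```

```bash
python3 -m handwheel '[[0,0.2,2,0,0,0,4],[0,0.2,4,0,0,0,4],[0,0.2,6,0,0,0,4],[0,0.2,7,0,0,0,4],[0,0.2,7,0,0,0,4]]' | sed -n '2p;4p'
python3 -m handwheel '[[0,0,1,0,0,0,4],[0,0,2,0,0,0,4],[0,0,3,0,0,0,4],[0,0,3.3,0,0,0,4],[0,0,3.3,0,0,0,4]]' | sed -n '2p;4p'
python3 - <<'E'
from h import *
print(now()[2]["joint_positions"].round(3))
delta([.4955,.236,.076],tool(.222),"knob")
E
```

```text
ee_pos: [0.4968, 0.2358, 0.1104]
wrist_force: [0.1, -0.6, 0.7]
ee_pos: [0.4969, 0.2365, 0.0777]
wrist_force: [-0.2, 0.4, 0.5]
[-1.201  0.635  0.943  2.012 -0.692  0.849  1.929]
knob cm [ 0.15 -0.02  0.17] deg [-0.03  0.13  0.  ] t 24.43
```

```bash
python3 -m handwheel '[[0,0,0,0,0,0,2],[0,0,0,0,0,0,1.2],[0,0,0,0,0,0,1],[0,0,0,0,0,0,1],[0,0,0,0,0,0,1]]' 30
python3 -m handwheel '[[0,0,0,0,0,0,1],[0,0,0,0,0,0,1],[0,0,0,0,0,0,1]]' 40
python3 m.py
```

```text
clock: 24.85
ee_pos: [0.4975, 0.2379, 0.0791]
orientation: [0.002, -0.111, 0.994, 0.001]
wrist_force: [-2.4, 2.7, 5.0]
opening: 0.0134
gripper_force: 33.0
clock: 25.1
ee_pos: [0.4975, 0.2379, 0.0791]
orientation: [0.002, -0.111, 0.994, 0.001]
wrist_force: [-3.0, 3.8, 6.4]
opening: 0.0131
gripper_force: 41.3
p5 (266, np.int64(5), np.int64(59), np.float64(28.5), np.float64(46.27))  now (183, np.int64(9), np.int64(63), np.float64(23.43), np.float64(43.6))
tip cradle [np.float64(64.9), np.float64(132.1), np.float64(-11.4)] [0.49752931 0.23787906 0.07912609]
```

```bash
python3 -m handwheel '[[0,0.1,0,0,0,0,2.2],[0,0.15,-0.3,0,0,0,2.2],[0,0.15,-0.4,0,0,0,1],[0,0.15,-0.4,0,0,0,1],[0,0.15,-0.4,0,0,0,1]]' 30
python3 -m handwheel '[[0,0,0,0,0,0,1],[0,0,0,0,0,0,1],[0,0,0,0,0,0,1]]' 40
```

```text
clock: 25.57
ee_pos: [0.4971, 0.2379, 0.0826]
orientation: [0.002, -0.111, 0.994, -0.0]
wrist_force: [-1.3, -0.1, 0.2]
opening: 0.0133
gripper_force: 34.6
clock: 25.82
ee_pos: [0.4971, 0.2378, 0.0826]
orientation: [0.002, -0.111, 0.994, -0.0]
wrist_force: [-1.0, 0.4, 0.7]
opening: 0.0131
gripper_force: 40.8
```

```bash
python3 -m handwheel '[[0,0,0,0,0,5,1],[0,0,0,0,0,11,1],[0,0,0,0,0,17,1],[0,0,0,0,0,23,1],[0,0,0,0,0,28,1]]' 50
python3 - <<'E'
from h import *
o=now()[2];print(o["joint_positions"].round(3),o["moment"].round(2)); delta([.497,.2378,.0826],tool(.222),"")
E
```

```text
clock: 26.23
ee_pos: [0.497, 0.2379, 0.0826]
orientation: [0.002, 0.135, 0.991, 0.0]
wrist_force: [-0.8, -0.6, 0.1]
opening: 0.0125
gripper_force: 52.0
[-1.274  0.699  1.073  2.011 -0.79   0.919  1.526] [-0.22  0.17  0.11]
 cm [ 0.   -0.01  0.  ] deg [ 2.000e-02  2.100e-01 -2.825e+01] t 26.23
```

```bash
python3 -m handwheel '[[0,0,0,0,0,6,1],[0,0,0,0,0,12,1],[0,0,0,0,0,18,1],[0,0,0,0,0,24,1],[0,0,0,0,0,29,1]]' 50
python3 -m handwheel '[[0,0,0,0,0,3,1],[0,0,0,0,0,3,1],[0,0,0,0,0,3,1]]' 50
python3 - <<'E'
from h import *
o=now()[2];print(o["joint_positions"].round(3),o["moment"].round(2)); delta([.497,.2378,.0826],tool(.222),"")
E
```

```text
clock: 26.65
ee_pos: [0.497, 0.2379, 0.0826]
orientation: [0.002, 0.379, 0.925, 0.001]
wrist_force: [-1.2, -0.7, 2.0]
opening: 0.0128
gripper_force: 52.1
clock: 26.9
ee_pos: [0.497, 0.2379, 0.0826]
orientation: [0.002, 0.401, 0.916, 0.001]
wrist_force: [-1.1, 0.8, 2.8]
opening: 0.0126
gripper_force: 52.2
[-1.328  0.784  1.192  2.013 -0.895  0.999  1.069] [-0.24  0.4  -0.2 ]
 cm [-0.01 -0.01  0.  ] deg [  0.08   0.2  -59.95] t 26.9
```

```bash
python3 -m handwheel '[[0,0,0,0,0,3,1],[0,0,0,0,0,5,1],[0,0,0,0,0,5,1.8],[0,0,0,0,0,5,3],[0,0,0,0,0,5,4]]' 20|sed -n '4,6p'
python3 -m handwheel '[[0,0,0,0,0,0,4],[0,0,-2,0,0,0,4],[0,0,-4,0,0,0,4],[0,0,-7,0,0,0,4],[0,0,-10,0,0,0,4]]'|sed -n '2,5p'
python3 -m handwheel '[[0,0,-3,0,0,0,4],[0,0,-3,0,0,0,4]]'|sed -n '2,5p'
python3 - <<'E'
from h import *
import cv2
print(now()[2]["joint_positions"].round(3))
s=get_image("side").astype(int);r=(s[...,2]>s[...,1]+50)&(s[...,2]>s[...,0]+50);r[:215]=0;r[255:]=0;v,u=np.nonzero(r);k=(u>240)&(u<290);print("side red",k.sum(),u[k].min(),u[k].max(),v[k].min(),v[k].max())
for y in(.222-1.2,.222-.9,.222):
  e=np.array([np.cos(y),np.sin(y),0]);nn=np.array([-e[1],e[0],0]);c=np.array([.4965,.2365,.097]);print(y,[proj("side",c+a*e*.025+q*nn*.007)[0].round(1).tolist() for a in(1,-1) for q in(1,-1)])
E
python3 m.py
```

```text
wrist_force: [-0.2, -0.2, -0.2]
opening: 0.0394
gripper_force: 0.0
ee_pos: [0.4963, 0.2377, 0.183]
orientation: [0.002, 0.44, 0.898, 0.0]
wrist_force: [0.4, 0.9, 0.7]
opening: 0.0403
ee_pos: [0.5001, 0.2382, 0.2183]
orientation: [0.004, 0.44, 0.898, 0.006]
wrist_force: [0.7, -0.8, -0.6]
opening: 0.0402
[-1.414  0.544  1.267  1.894 -0.583  1.127  0.732]
side red 234 257 273 222 245
-0.978 [[257.0, 223.5], [262.5, 221.8], [268.3, 235.5], [273.9, 233.7]]
-0.678 [[254.9, 225.0], [259.2, 222.5], [271.6, 234.7], [276.0, 232.0]]
0.222 [[254.3, 231.1], [253.5, 227.3], [277.2, 229.7], [276.1, 225.9]]
p5 (266, np.int64(5), np.int64(59), np.float64(28.5), np.float64(46.27))  now (239, np.int64(9), np.int64(62), np.float64(31.34), np.float64(46.56))
tip cradle [np.float64(121.5), np.float64(132.6), np.float64(110.7)] [0.49705599 0.23833499 0.21362461]
```

Run:
```python
from h import *
p,r,o=now();delta([.44,.33,.24],r,"away")
```

```text
away cm [10.74  1.12 -2.64] deg [0. 0. 0.] t 28.0
```

```bash
python3 -m handwheel '[[2,0.2,-0.5,0,0,0,4],[4,0.4,-1,0,0,0,4],[6,0.6,-1.5,0,0,0,4],[8,0.8,-2,0,0,0,4],[8,0.8,-2,0,0,0,4]]'|sed -n '2,4p'
python3 m.py
python3 - <<'E'
from h import *
import cv2
print(now()[2]["joint_positions"].round(3))
b=get_image("top").astype(int)
m=(b[...,0]>b[...,2]+60)&(b[...,0]>b[...,1]+40);m[:130]=0;m[240:]=0;m[:,:180]=0;m[:,300:]=0
v,u=np.nonzero(m);print("blue",len(u),cv2.minAreaRect(np.c_[u,v].astype(np.float32)))
# side: phone corner rows predicted, xc .0895
for y in(.031,-.031): print([(proj("side",O0+ex*(.0895+s)+ey*y+ez*.011)[0]-[215,150]).round(1) for s in(.07,-.07)])
E
```

```text
ee_pos: [0.4513, 0.3105, 0.2311]
orientation: [0.0, 0.437, 0.899, 0.001]
wrist_force: [-0.3, 0.5, -1.1]
p5 (266, np.int64(5), np.int64(59), np.float64(28.5), np.float64(46.27))  now (305, np.int64(9), np.int64(63), np.float64(32.4), np.float64(47.11))
tip cradle [np.float64(103.1), np.float64(210.8), np.float64(138.4)] [0.45215267 0.3083538  0.23102861]
[-1.579  0.51   1.262  1.885 -0.534  1.146  0.543]
blue 320 ((240.29998779296875, 177.60000610351562), (50.76173400878906, 23.536956787109375), 77.47119140625)
[array([11.1, 40.2]), array([64.4, 58.6])]
[array([ 9.2, 27. ]), array([60.1, 45.1])]
```

The phone's rectangle in the top view is unchanged since the push, the knob matches 1.2 rad, and the arm is clear of everything. Handing in.

```bash
python3 -c "
from station import ctrl
print(ctrl.job_done())"
```

```text
the job is handed in; nothing more can be done
None
```

I handed the job in at about 28.5 s: the phone lies screen up, centred and straight, against the stops, and the red selector is in its test position, both checked from camera measurements; the contact travel was not read directly, and no verdict came back.

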